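# Index the gear to the green station and set the brake

## Robot

A 6-joint arm with a two-finger parallel gripper is mounted at the origin on a cart in front of the work surface, level with it; the furniture and walls round the work are solid. World frame = base frame: x ahead of the robot, y to its left, z up, the work surface at z = 0. Lengths are in m, angles in degrees, forces in N, time in s.
With the tool pointing down it reaches from about 0.35 to 0.775 m from the base axis. Payload 7.3 kg.
Tool frame: the origin (TCP) lies at the very end of the fingers, on their centre line; the grasp point (between the pads) lies 19 mm behind it; z points along the fingers, y is the direction in which the jaws open and shut (so a half turn about z gives the same grasp; the last joint's range is limited). The gripper opens to 92 mm and grips with 3 to 60 N. Pads are 19 mm wide; open, the fingers measure 130 mm over their backs; the gripper's body (75 mm by 190 mm) begins 47 mm behind the grasp point.
Start: joints at [-77.292, 19.595, 87.324, -0, 73.075, -8.365], TCP at [0.189, -0.49, 0.189] pointing down, gripper open.
Joint ranges: [-145.02, 145.02], [-44.19, 115.74], [2.07, 154.8], [-57.11, 237.11], [16.16, 152.29], [-177.93, 177.93]. Speed limits (degrees/s): [147.25, 147.25, 180, 180, 180, 180].

## Interface

Orientations are given as [roll, pitch, yaw] about the fixed x, y, z axes, in that order (R = Rz(yaw) Ry(pitch) Rx(roll)).
In Python, from cell import env, hand, planner, imaging, job, spotter, readout gives the robot as it stands. Calls block until the motion is done:
- env.move_to(position, orientation): joint-space move of the TCP to a pose.
- env.move_l(position, rot=None, feed=0.15, until_force=None): straight line of the TCP; rot=None keeps the orientation; feed is the mean speed in m/s. With until_force (N) it stops when the force on the tool has changed by that much, and returns True; else False.
- env.move_j(angles): joint-space move.
- hand.command_gripper(opening, effort=None): finger opening in m; effort is the grip in N (None keeps the last); returns when the fingers have stopped.
- env.hold(seconds).
- planner.solve_ik(position, orientation): joint angles nearest the present ones, or None.
- imaging.snapshot(name): name is "scene" or "side" or "wrist"; returns (picture, depth): 384x512x3 uint8, red, green, blue; 384x512 float32, m along the optical axis (not along the pixel's ray), 0 where there is no reading.
- imaging.camera_model(name): a dict with "fov_y" (degrees; the focal length in pixels is half the picture's height over the tangent of half this angle, whatever the lens; pixels are square), "cx", "cy" (the principal point, pixels), "T" (4x4, takes a point from camera to world coordinates). Camera axes: x right, y up, looking along -z (the intrinsics and any distortion apply to the point x, -y, -z); pixel columns grow to the right and rows downward; lengths in m; the calibration is good to about 2 mm. A picture is of the moment at which its call begins: read the wrist's pose just before it. camera_model takes no time and is no camera call; for the wrist camera it gives the pose at the moment of the call.
A pose or a line that the arm cannot do raises env.Unreachable and nothing moves.
- job.sign_off(): hands the job in, once; it reports no verdict.
Trained networks look in the newest picture that a camera, given by its name, has taken for a name from the list of things; names that differ only in an ending like _2 or _b are one class to them, and where a whole thing is asked for, a point or a joint stands for the part that bears it (a point fixed in the world has none). Each returns a list of dicts, best first, with "score" (0 to 1); they miss things now and then, are a little off and sometimes report something else, mostly with a low value. They report only what shows in the picture. A call takes as long as a camera call. They do not tell look-alikes from the thing itself.
- spotter.recognise(camera, label): "position" ([column, row] as shares, 0 to 1, of the picture: columns of its width, rows of its height, amid what is visible of it).
- spotter.cut_out(camera, label): "mask" (384x512 bool, what is visible of it) and "position" ([column, row] as shares, 0 to 1, of the picture: columns of its width, rows of its height, amid what is visible of it).
Readings, each from a call of its own:
- readout.get_time_s(): time.
- readout.get_q(): joint angles.
- readout.get_dq(): joint speeds.
- readout.get_joint_efforts(): joint torques, N m.
- readout.get_ee_pos(): TCP position.
- readout.get_orientation(): TCP orientation.
- readout.get_wrist_force(): force on the tool from outside, world axes, zero at the start.
- readout.get_ft_torque(): the same for the moment, N m.
- readout.get_gripper_width(): finger opening in m.
Only numpy, scipy, OpenCV 4.12 (cv2) and the standard library are available. Lean on these libraries where they do the work, as an engineer would, in place of code of your own. Each camera call takes 0.05 s, during which the arm holds its last target.

## Task

The gear on the index table is due at the green station: with a fingertip, push on a spoke of the table to turn it until the red-capped spoke points squarely at the green post. Then push the blue-capped brake lever all the way round to its stop, so that its rubber shoe lies against the disc, with the spoke still pointing at the green post. Push only: pinch neither the spokes nor the lever, leave the gear lying centred on the table, and do not disturb the yellow bottle, the nut or the drill chuck.

Things in the scene. Friction and masses are not known exactly. Their poses are not given: they have to be found in the camera images.
- table_axis (a point): Point on the vertical turning axis, 51 mm above the bench (mid-height of the spokes). Fixture: grey base fixed to the bench, 244 mm across; aluminium disc 200 mm across, top at 30 mm; hub 76 mm across up to 62 mm; the gear on it up to 88 mm. Three steel spokes at 120 degrees, one with a red end cap, two with black. Two station posts stand outside their sweep, 150 mm from the axis.
- pointer (a point): Point 150 mm from table_axis on the line of the red-capped spoke, turning with the table: table_axis to here is the spoke's direction, and it falls on a post's centre when the spoke points squarely at that post. Spokes: bars 14 mm wide, 44 to 60 mm above the bench, free to push on from 38 to 98 mm from the axis; end caps 22 mm wide, 42 to 62 mm high, from 98 to 122 mm from the axis.
- index_table (a joint): Angle of the table, rad, growing counterclockwise seen from above, limits -1.6 and 1.6; 0 when the red spoke points to the base's front (robot side), mid-way between the posts, which lie at about +0.91 and -0.91 (green may be either). Starts within 0.35 of 0. Friction 0.22 N m, some 3 N at 80 mm from the axis; it stays where it is left.
- post_green_mark (a point): Centre of the green cap of the green station post (cap 20 mm across, on a 16 mm steel pin, top 72 mm above the bench), 51 mm above the bench. Fixed; 150 mm from table_axis.
- post_yellow_mark (a point): The same point of the yellow post, alike but yellow, at the other station: not the one wanted.
- lever_pivot (a point): Point on the vertical hinge of the brake lever, 51 mm above the bench, 165 mm from table_axis on the right-hand lug of the base. Pivot boss 30 mm across, top at 67 mm.
- lever_end (a point): Middle of the blue end cap of the brake lever, 70 mm from lever_pivot, 51 mm above the bench. Lever: bar 14 mm wide, 44 to 60 mm above the bench; cap 22 mm wide, 42 to 62 mm high, from 58 to 82 mm from the pivot. A short arm with a black rubber shoe, at right angles to it and low down (19 to 30 mm high), swings with it.
- brake_lever (a joint): Angle of the brake lever, rad: 0 open (bar pointing away from the table axis), growing clockwise seen from above to 1.57, the stop, where the bar points to the base's front and the shoe lies against the disc. Starts between 0 and 0.35. Friction 0.12 N m; stays where it is left. Setting it does not make the table stiffer.
- spokes_left: Counterclockwise-facing flanks of the three spokes (outer 4 mm of the bars, 6 mm of the caps), turning with the table; origin on the axis at the bench. Touching these and the opposite flanks together counts as pinching.
- spokes_right: Clockwise-facing flanks of the three spokes, likewise.
- lever_left: Flank of the lever that faces counterclockwise, the one to push on; origin on the hinge at the bench.
- lever_right: The opposite flank of the lever, likewise.
- gear_center (a point): Centre of the loose steel spur gear (66 mm across, 26 mm high, about 0.3 kg) lying on the hub, 75 mm above the bench, on the table axis. It rides round with the table.
- yellow_bottle_mid (a point): Centre of the yellow bottle standing upright (62 mm across, 188 mm tall), 94 mm above the bench; bystander beyond the fixture.
- loose_nut_mid (a point): Centre of a loose steel hexagon nut (36 x 41 x 19 mm) on the bench; bystander left of the fixture.
- loose_chuck_mid (a point): Centre of a loose drill chuck standing upright (46 mm across, 68 mm tall) on the bench; bystander left of the fixture.
Not all that is in view belongs to the job. What is shaped like the part that bears gear_center but purple is not meant.

How it is judged:
By the outcome, as a careful person would: the job done as asked, in the order asked, and still so for the second after the job is handed in, with the robot touching nothing.
It also fails if it takes over 61 s, if anything falls off the work surface, if the arm or the gripper's body presses on something with over 40 N, if the wrist force passes 120 N, or if a joint passes its speed limit or range.

## Working session

There is one attempt and no reset: what is moved stays moved. The work goes in short steps, each a Python script; the robot and the scene stay as the last script left them, time stands still between calls to the robot, and variables do not carry over. Pictures are saved under pics/ and viewed, and the job is handed in when it is done.

```bash
mkdir -p pics; ls; python3 - <<'E'
from cell import env, hand, planner, imaging, job, spotter, readout
import cv2
for n in ["scene","side","wrist"]:
    p,d=imaging.snapshot(n); cv2.imwrite(f"pics/{n}0.png",p[:,:,::-1]); m=imaging.camera_model(n); print(n,m)
    for l in ["table_axis","pointer","post_green_mark","post_yellow_mark","lever_pivot","lever_end","gear_center"]:
        if n=="wrist":break
        print(l,[( [round(x*s,1) for x,s in zip(r["position"],(512,384))],round(r["score"],2)) for r in spotter.recognise(n,l)][:3])
print(readout.get_time_s())
E
```

```text
pics
scene {'fov_y': 57.98903653978358, 'cx': 257.0126049019517, 'cy': 191.09693087961844, 'T': array([[-0.70489611,  0.3696517 , -0.60537517,  0.04613119],
       [-0.70930605, -0.36430524,  0.60346219,  0.45691852],
       [ 0.00252948,  0.85477442,  0.51899353,  0.5538752 ],
       [ 0.        ,  0.        ,  0.        ,  1.        ]])}
table_axis [([283.3, 228.8], 0.69)]
pointer [([279.7, 223.3], 0.82)]
post_green_mark [([282.9, 251.9], 0.59)]
post_yellow_mark [([286.2, 223.7], 0.6)]
lever_pivot [([284.6, 224.8], 0.63)]
lever_end [([318.1, 189.7], 0.69)]
gear_center [([281.6, 205.8], 0.87), ([303.3, 170.0], 0.55)]
side {'fov_y': 53.10364989755999, 'cx': 254.9002185433766, 'cy': 189.98502086241396, 'T': array([[-0.9997615 ,  0.00203366, -0.02174424,  0.52818187],
       [-0.02108048, -0.35001295,  0.93650763,  1.02232418],
       [-0.00570622,  0.93674265,  0.34997234,  0.5036186 ],
       [ 0.        ,  0.        ,  0.        ,  1.        ]])}
table_axis [([264.2, 212.6], 0.97)]
pointer []
post_green_mark [([300.6, 217.9], 0.64)]
post_yellow_mark [([289.0, 188.5], 0.47)]
lever_pivot [([261.9, 210.8], 0.76)]
lever_end [([262.0, 183.4], 0.46)]
gear_center [([259.5, 193.4], 0.74)]
wrist {'fov_y': 59.00447418305452, 'cx': 261.34336491676214, 'cy': 196.09612560910955, 'T': array([[ 3.60142146e-01,  8.97992660e-01,  2.52797979e-01,
         2.56550187e-01],
       [-9.32897159e-01,  3.46456450e-01,  9.83403270e-02,
        -4.63546594e-01],
       [ 7.25401661e-04, -2.71251012e-01,  9.62508370e-01,
         3.86416770e-01],
       [ 0.00000000e+00,  0.00000000e+00,  0.00000000e+00,
         1.00000000e+00]])}
0.85
```

View pics/scene0.png

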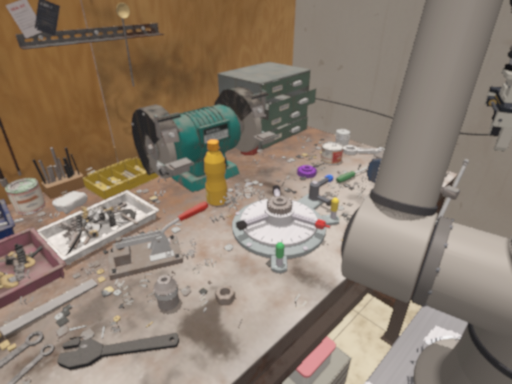

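View pics/side0.png

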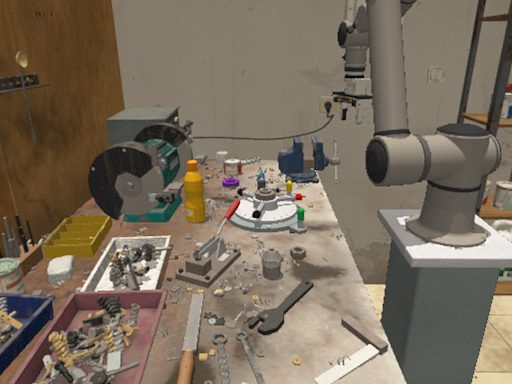

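View pics/wrist0.png

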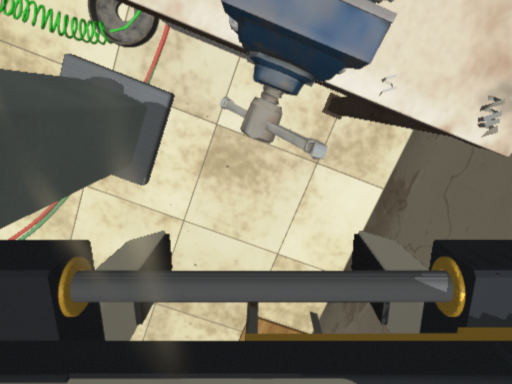

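The scene view shows the fixture at about (280,225): green post (280,250), yellow post (335,205), red cap (322,224), blue lever cap (328,178), bottle (215,175), chuck (167,290), nut (226,295), and a purple decoy at (307,171). Next, a rough localisation, then the wrist camera above it.

```bash
cat > h.py <<'E'
from cell import env, hand, planner, imaging, job, spotter, readout
import cv2, numpy as np
def snap(n,f=None):
    m=imaging.camera_model(n); p,d=imaging.snapshot(n)
    if f: cv2.imwrite(f"pics/{f}.png",p[:,:,::-1])
    return p,d,m
def ray(m,u,v):
    f=192/np.tan(np.radians(m["fov_y"]/2))
    return m["T"][:3,:3]@np.array([(u-m["cx"])/f,-(v-m["cy"])/f,-1.]), m["T"][:3,3]
def atz(m,u,v,z):
    r,o=ray(m,u,v); return o+r*(z-o[2])/r[2]
def atd(m,u,v,d):
    r,o=ray(m,u,v); return o+r*d
def proj(m,P):
    f=192/np.tan(np.radians(m["fov_y"]/2)); c=m["T"][:3,:3].T@(np.array(P)-m["T"][:3,3])
    return m["cx"]+f*c[0]/-c[2], m["cy"]-f*c[1]/-c[2]
E
python3 - <<'E'
from h import *
np.set_printoptions(precision=3,suppress=True)
p,d,m=snap("scene")
for n,(u,v) in dict(green=(280,247),yel=(335,200),red=(321,224),blue=(328,178),gear=(280,199),bottle=(215,175),chuck=(167,282),nut=(226,293),blk=(240,225)).items():
    print(n,atd(m,u,v,np.median(d[v-1:v+2,u-1:u+2])))
E
```

```text
green [0.415 0.019 0.068]
yel [ 0.437 -0.217  0.07 ]
red [ 0.411 -0.123  0.057]
blue [ 0.531 -0.322  0.057]
gear [ 0.528 -0.105  0.083]
bottle [ 0.716 -0.049  0.1  ]
chuck [0.499 0.245 0.067]
nut [0.447 0.147 0.002]
blk [0.543 0.018 0.057]
```

```bash
python3 - <<'E'
from h import *
print(readout.get_orientation())
hand.command_gripper(0.0,20)
print(readout.get_gripper_width(),readout.get_time_s())
for z in (.40,.36,.32):
  try:
    env.move_to([0.47,-0.14,z],[180,0,0]); break
  except env.Unreachable as e: print(z,e)
print(readout.get_q(),readout.get_orientation(),readout.get_time_s())
snap("wrist","w1")
E
```

```text
[ 1.79989531e+02 -6.21139925e-04  2.10741501e+01]
0.0005489551717013932 2.3417
[-2.56163696e+01  1.18738346e+01  6.55372806e+01 -1.45100602e-02
  1.02646336e+02  6.44252066e+01] [-1.79987973e+02  5.79354849e-02 -4.47398058e-02] 4.1417
```

View pics/w1.png

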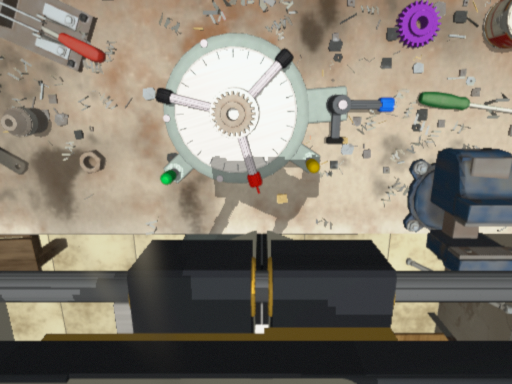

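The wrist view shows the gear at (233,115), red cap (255,181), black caps (163,96) and (285,58), green post (168,178), yellow post (314,166), lever boss (341,104) and blue cap (387,104). Now to measure them.

```bash
cat >> h.py <<'E'
def blob(p,hsvlo,hsvhi,box=None,minA=15):
    h=cv2.cvtColor(p,cv2.COLOR_RGB2HSV); m=cv2.inRange(h,np.array(hsvlo),np.array(hsvhi))
    if box is not None:
        k=np.zeros_like(m); k[box[1]:box[3],box[0]:box[2]]=1; m=m*k
    n,l,s,c=cv2.connectedComponentsWithStats(m)
    if n<2: return None
    i=1+np.argmax(s[1:,4]); return c[i],s[i]
COL=dict(green=((50,120,60),(75,255,255)),yel=((22,150,90),(32,255,255)),blue=((100,170,110),(118,255,255)),black=((0,0,0),(180,255,55)))
def redb(p,box=None):
    return max((b for b in (blob(p,(0,170,90),(8,255,255),box),blob(p,(172,170,90),(180,255,255),box)) if b is not None),key=lambda b:b[1][4])
E
python3 - <<'E'
from h import *
np.set_printoptions(precision=4,suppress=True)
p=cv2.imread("pics/w1.png")[:,:,::-1].copy(); m=imaging.camera_model("wrist")
g=blob(p,*COL["green"],(140,160,200,200)); y=blob(p,*COL["yel"],(290,145,330,185)); b=blob(p,*COL["blue"],(360,90,400,120))
r=redb(p,(235,165,275,200)); k1=blob(p,*COL["black"],(150,80,175,110)); k2=blob(p,*COL["black"],(270,45,296,70))
P={}
for n,q,z in (("green",g,.068),("yel",y,.068),("blue",b,.060),("red",r,.058),("k1",k1,.058),("k2",k2,.058)):
    P[n]=atz(m,*q[0],z); print(n,q[0],q[1],P[n])
A=np.array([P["red"][:2],P["k1"][:2],P["k2"][:2]])
# circumcentre
c=np.linalg.solve(2*(A[1:]-A[0]),(A[1:]**2).sum(1)-(A[0]**2).sum()); print("axis caps",c,np.linalg.norm(A-c,axis=1))
print("gear hole",atz(m,233,115,.088))
# axis from posts: 150 mm from both, half-angle .91
G,Y=P["green"][:2],P["yel"][:2]; print("post dist",np.linalg.norm(G-Y),2*.15*np.sin(.91))
ax=(G+Y)/2; t=(Y-G)/np.linalg.norm(Y-G); nrm=np.array([-t[1],t[0]]); nrm*=np.sign(nrm[0]); ax=ax+nrm*.15*np.cos(.91); print("axis posts",ax)
for c0 in (c,ax):
  print([ (n,np.degrees(np.arctan2(*(P[n][:2]-c0)[::-1]))) for n in ("green","yel","red","k1","k2")],np.linalg.norm(G-c0),np.linalg.norm(Y-c0))
print("pivot",atz(m,341,104,.067))
E
```

```text
green [167.8733 176.8867] [161 170  15  14 150] [0.4249 0.0083 0.068 ]
yel [312.4138 165.4414] [306 159  14  14 145] [ 0.4433 -0.2215  0.068 ]
blue [386.5091 103.9818] [379  98  15  13 165] [ 0.5369 -0.332   0.06  ]
red [254.7099 180.4383] [248 172  14  21 162] [ 0.4167 -0.1299  0.058 ]
k1 [163.1176  95.4176] [156  89  16  15 170] [0.5496 0.0088 0.058 ]
k2 [284.321   57.5556] [276  49  17  19 162] [ 0.6033 -0.1748  0.058 ]
axis caps [ 0.5229 -0.0986] [0.1107 0.1107 0.1107]
gear hole [ 0.5218 -0.0994  0.088 ]
post dist 0.23051708207603724 0.23685112190698512
axis posts [ 0.5259 -0.0992]
[('green', np.float64(132.49618474356845)), ('yel', np.float64(-122.9543125842128)), ('red', np.float64(-163.58565045419104)), ('k1', np.float64(76.04670664867537)), ('k2', np.float64(-43.483832863937636))] 0.14508511993928322 0.14635506524692193
[('green', np.float64(133.19363648210953)), ('yel', np.float64(-124.03804103472956)), ('red', np.float64(-164.28327288951158)), ('k1', np.float64(77.60409395963627)), ('k2', np.float64(-44.34260689416591))] 0.147512432679633 0.14751243267963296
pivot [ 0.537  -0.2609  0.067 ]
```

```bash
python3 -c "
import cv2
p=cv2.imread('pics/w1.png')[20:220,130:410]
cv2.imwrite('pics/w1z.png',cv2.resize(p,None,fx=2.8,fy=2.8,interpolation=cv2.INTER_CUBIC))"
```

```text
(no output)
```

View pics/w1z.png

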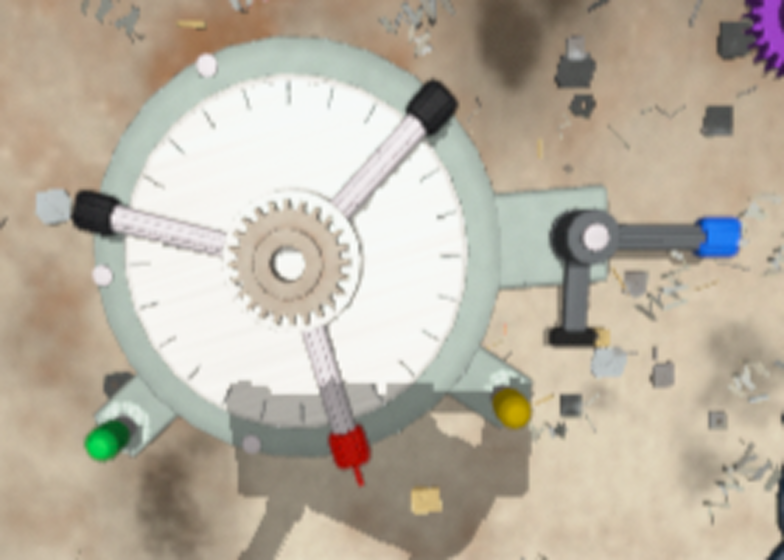

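```bash
cat >> h.py <<'E'
AX=np.array([.5230,-.0987])
def e(a): a=np.radians(a); return np.array([np.cos(a),np.sin(a)])
def spk(phi,gap=0,r=.072,z=.042,side=1,h=.0095,dpsi=0):
    q=AX+r*e(phi)+side*(.007+h+gap)*e(phi+90)
    return [q[0],q[1],z],[180,0,phi-90+dpsi]
def F(): return np.round(readout.get_wrist_force(),1)
E
python3 - <<'E'
from h import *
p,o=spk(196,.015,z=.14); env.move_to(p,o); print(readout.get_time_s())
p,o=spk(196,.015); env.move_l(p,o,feed=.1); print(readout.get_time_s(),F(),readout.get_ee_pos())
for phi in np.linspace(196,136.5,11):
    p,o=spk(phi); env.move_l(p,o,feed=.05)
    print(round(phi,1),F(),round(readout.get_time_s(),2))
snap("wrist","w2")
E
```

```text
5.8333
6.9667 [-0.3 -0.4 -0.6] [ 0.46288805 -0.14901722  0.04250998]
196.0 [0.2 0.1 0.6] 7.42
190.0 [ 0.2 -0.1 -0.5] 7.72
184.1 [ 0.1  0.1 -0.1] 8.02
178.2 [0.2 0.2 0.5] 8.32
172.2 [-0.1  0.2  0.1] 8.62
166.2 [-0.9  0.  -1. ] 8.92
160.3 [-0.6 -0.7 -0.1] 9.22
154.4 [-0.8 -0.1  0.3] 9.52
148.4 [ 0.2 -0.6  1. ] 9.82
142.4 [ 0.3  0.7 -0.3] 10.12
136.5 [-0.   0.4 -0.6] 10.42
```

```bash
python3 - <<'E'
from h import *
p,o=spk(136.5,.012); env.move_l(p,o,feed=.1)
p[2]=.13; env.move_l(p,o,feed=.2)
env.move_to([0.47,-0.14,.40],[180,0,0]); snap("wrist","w3"); print(readout.get_time_s())
im=cv2.imread('pics/w3.png')[20:220,130:410]
cv2.imwrite('pics/w3z.png',cv2.resize(im,None,fx=2.8,fy=2.8,interpolation=cv2.INTER_CUBIC))
E
```

```text
12.4583
```

View pics/w3z.png

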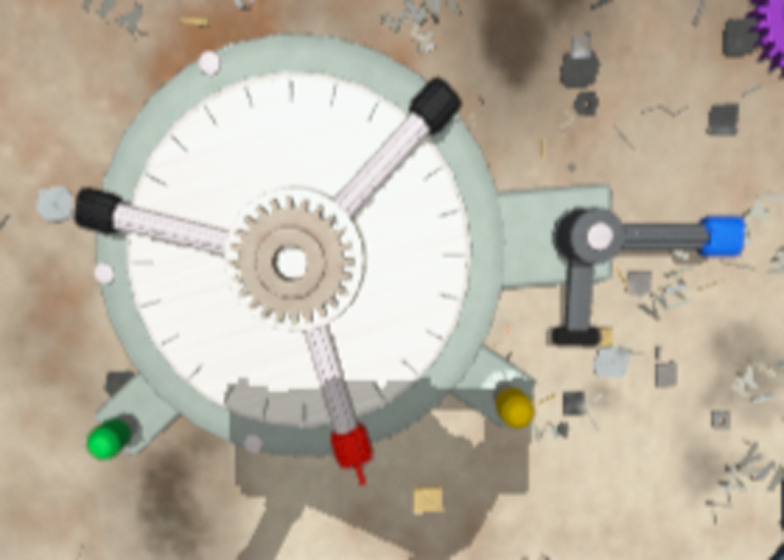

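View pics/w2.png

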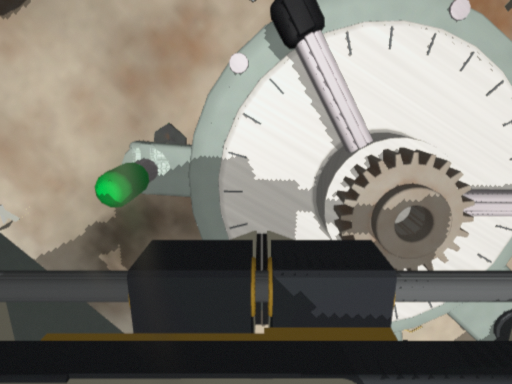

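```bash
python3 - <<'E'
from h import *
m=imaging.camera_model("wrist"); t=np.array(readout.get_ee_pos()); print(t,readout.get_orientation(),readout.get_gripper_width())
for dz in (0,.01,.019,.03,.05,.08): print(dz,proj(m,t+[0,0,dz]))
p,d,m=snap("wrist"); 
for v in (225,232,236,240,250,260,270,300): print(v,d[v,250:276:4].round(3))
p,d,m=snap("scene","s3")
p,d,m=snap("side","d3")
E
```

```text
[ 0.46975049 -0.13966216  0.39781463] [-1.79894630e+02  2.11105737e-01  6.71580383e-02] 0.00035142280097944813
0 (np.float64(261.1875845476481), np.float64(222.47922792643345))
0.01 (np.float64(261.15017641585615), np.float64(228.39524131487846))
0.019 (np.float64(261.11330179559343), np.float64(234.22688103379187))
0.03 (np.float64(261.06344955526663), np.float64(242.11090269137335))
0.05 (np.float64(260.9561279469388), np.float64(259.0835779179223))
0.08 (np.float64(260.7370058919081), np.float64(293.73724676391276))
225 [0.635 0.634 0.633 0.631 0.633 0.633 0.631]
232 [0.168 0.167 0.636 0.638 0.637 0.167 0.633]
236 [0.163 0.162 0.166 0.166 0.165 0.162 0.163]
240 [0.093 0.157 0.162 0.162 0.161 0.158 0.094]
250 [0.089 0.147 0.15  0.152 0.151 0.147 0.088]
260 [0.083 0.087 0.142 0.152 0.14  0.084 0.083]
270 [0.078 0.083 0.134 0.153 0.132 0.082 0.077]
300 [0.077 0.081 0.086 0.086 0.086 0.081 0.076]
```

View pics/s3.png

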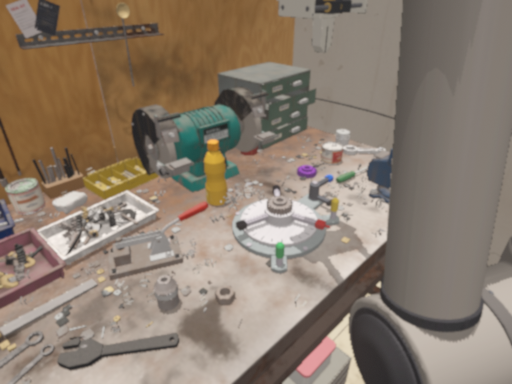

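View pics/d3.png

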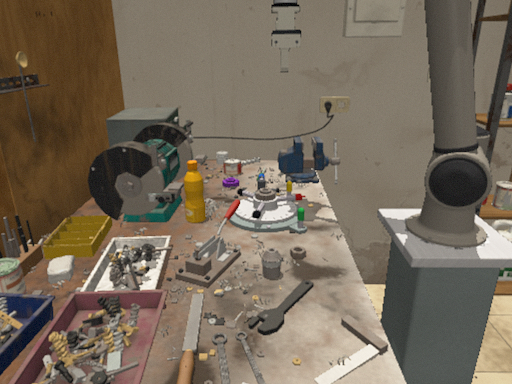

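```bash
python3 - <<'E'
from h import *
np.set_printoptions(precision=4,suppress=True)
p,d,m=snap("wrist","w4"); t=np.array(readout.get_ee_pos())
for u,v in ((252,232),(270,232),(258,236),(262,236),(250,240),(254,240),(262,240),(254,250),(262,250),(262,270)): print(u,v,atd(m,u,v,d[v,u])-t)
im=p[215:345,200:330,::-1]; cv2.imwrite("pics/w4z.png",cv2.resize(im,None,fx=4,fy=4,interpolation=cv2.INTER_CUBIC))
E
```

```text
252 232 [0.0103 0.0045 0.041 ]
270 232 [ 0.0103 -0.0044  0.041 ]
258 236 [0.0093 0.0015 0.0439]
262 236 [ 0.0092 -0.0004  0.0434]
250 240 [0.0356 0.003  0.11  ]
254 240 [0.0103 0.0033 0.0509]
262 240 [ 0.0092 -0.0004  0.0485]
254 250 [0.0105 0.0031 0.0624]
262 250 [ 0.0084 -0.0004  0.0579]
262 270 [-0.0001 -0.0004  0.0604]
```

View pics/w4z.png

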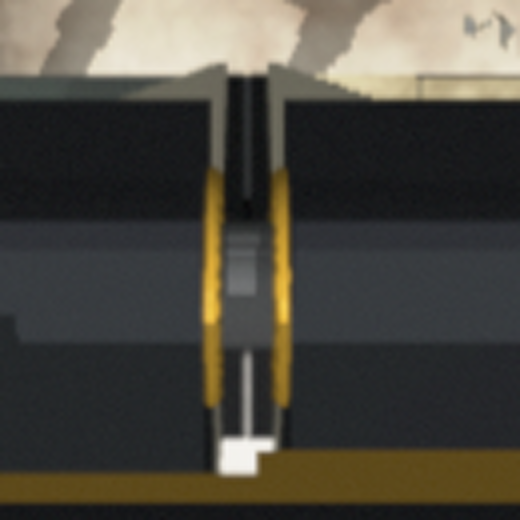

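```bash
python3 - <<'E'
from h import *
np.set_printoptions(precision=4,suppress=True)
p,d,m=snap("side"); t=np.array(readout.get_ee_pos())
print("tcp proj",proj(m,t),[proj(m,t+[0,0,z]) for z in (.041,.066,.085)])
print(d[30:84:3,270:300:3].round(2))
for v in (40,48,55,60,64,68,72):
  for u in (280,284,288):
    if d[v,u]>0: print(u,v,atd(m,u,v,d[v,u])-t)
im=p[0:100,234:334,::-1]; cv2.imwrite("pics/d4z.png",cv2.resize(im,None,fx=5,fy=5,interpolation=cv2.INTER_CUBIC))
E
```

```text
tcp proj (np.float64(283.38633817191453), np.float64(84.35274648927047)) [(np.float64(283.67379205251956), np.float64(69.6828627165184)), (np.float64(283.8527477178554), np.float64(60.55006268116594)), (np.float64(283.9906686964409), np.float64(53.51142148622088))]
[[1.89 0.99 0.98 0.99 0.99 0.98 0.99 0.99 0.98 0.98]
 [1.9  0.99 0.99 0.99 0.99 0.99 0.99 0.99 0.99 0.99]
 [1.89 0.99 0.99 0.99 0.99 0.99 1.   0.99 0.99 0.99]
 [1.9  0.   1.   1.   1.   1.   1.   1.   1.   1.  ]
 [1.9  1.   1.   1.01 1.   1.   1.   1.01 1.   1.  ]
 [1.92 1.01 1.01 1.01 1.01 1.01 1.01 1.01 1.01 1.01]
 [1.92 1.91 1.92 1.08 1.06 1.07 1.06 1.91 1.92 1.91]
 [1.92 1.92 1.92 1.92 1.07 1.07 1.93 1.92 1.92 1.92]
 [1.93 1.92 1.93 1.92 1.08 1.07 1.92 1.92 1.94 1.92]
 [1.94 1.93 1.93 1.94 1.08 1.08 1.93 1.92 1.92 1.92]
 [1.94 1.94 1.94 1.94 1.08 1.09 1.94 1.94 1.94 1.94]
 [1.94 1.94 1.94 1.95 1.09 1.09 1.94 1.94 1.94 1.94]
 [1.95 1.95 1.95 1.94 1.09 1.09 1.95 1.95 1.95 1.94]
 [1.95 1.95 1.95 1.95 1.1  1.1  1.95 1.95 1.95 1.96]
 [1.96 1.95 1.95 1.96 1.95 1.95 1.95 1.96 1.96 1.95]
 [1.96 1.97 1.96 1.96 1.96 1.95 1.96 1.95 1.96 1.96]
 [1.98 1.96 1.96 1.96 1.96 1.96 1.96 1.97 1.96 1.96]
 [1.97 1.97 1.98 1.97 1.98 1.97 1.96 1.98 1.97 1.96]]
280 40 [0.0153 0.0838 0.1197]
284 40 [0.0049 0.084  0.1196]
288 40 [-0.0055  0.0848  0.1196]
280 48 [0.0127 0.0283 0.0999]
284 48 [0.0017 0.0293 0.0998]
288 48 [-0.0094  0.028   0.0998]
280 55 [0.0119 0.0161 0.0814]
284 55 [0.0008 0.019  0.0814]
288 55 [-0.0644 -0.8821  0.0632]
280 60 [0.0117 0.0159 0.0681]
284 60 [0.0004 0.0158 0.068 ]
288 60 [-0.0652 -0.8849  0.0393]
280 64 [0.0115 0.0149 0.0573]
284 64 [0.0002 0.0165 0.0573]
288 64 [-0.0654 -0.8812  0.0203]
280 68 [0.0113 0.0142 0.0464]
284 68 [-0.0003  0.0114  0.0462]
288 68 [-0.0661 -0.8857  0.0008]
280 72 [-0.0257 -0.8801 -0.0181]
284 72 [-0.0463 -0.8865 -0.0186]
288 72 [-0.0664 -0.8813 -0.0184]
```

View pics/d4z.png

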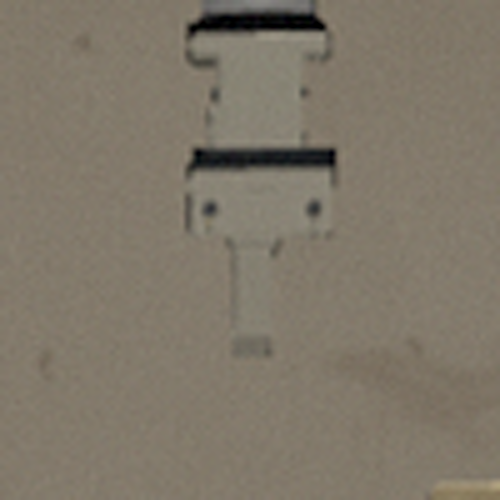

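Checking against the wrist and side cameras shows why nothing moved. The fingertips end about 39 mm above the reported TCP in both views, so the fingers passed over the spoke. The offset is purely axial, so I'll correct the heights and descend with a force guard.

```bash
cat >> h.py <<'E'
TOFF=.039   # real fingertip is this far above the reported TCP
def tip(p): return [p[0],p[1],p[2]-TOFF]
E
python3 - <<'E'
from h import *
p,o=spk(196,.015,z=.11); env.move_to(tip(p),o); print(readout.get_time_s(),F())
p,o=spk(196,.015,z=.043); print(env.move_l(tip(p),o,feed=.08,until_force=6)); print(readout.get_time_s(),F(),readout.get_ee_pos())
m=imaging.camera_model("wrist")
for phi in np.linspace(196,190,2):
    p,o=spk(phi,z=.043); env.move_l(tip(p),o,feed=.04)
    print(round(phi,1),F(),round(readout.get_time_s(),2))
snap("wrist","w5"); snap("side","d5")
E
```

```text
14.35 [-0.8  0.1  0.6]
False
15.3417 [-0.2  0.1  0.2] [ 0.46284533 -0.14899216  0.00439134]
196.0 [ 1.1  0.5 -0.3] 15.87
190.0 [-0.  -0.9 -0.3] 16.21
```

View pics/d5.png

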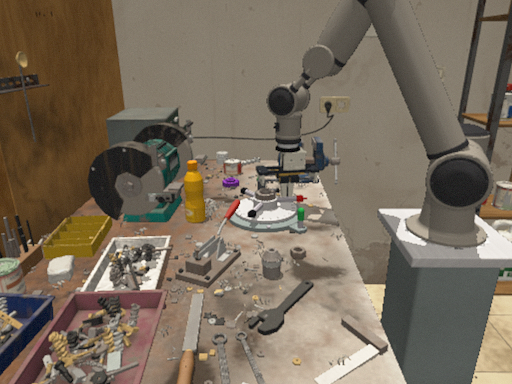

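View pics/w5.png

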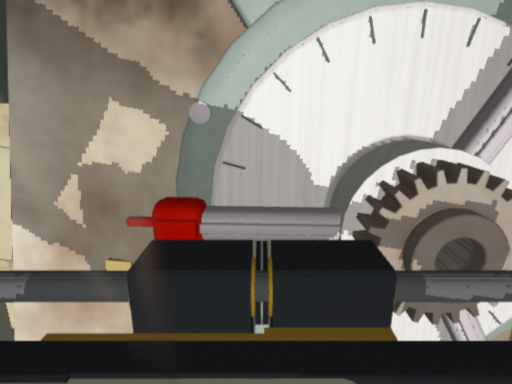

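The finger is now down behind the red spoke, with the cap at (180,222) and the bar parallel to the finger face. Continuing the arc.

```bash
python3 - <<'E'
from h import *
for phi in np.linspace(190,136,10)[1:]:
    p,o=spk(phi,z=.043); env.move_l(tip(p),o,feed=.05)
    print(round(phi,1),F(),round(readout.get_time_s(),2))
snap("wrist","w6")
p,o=spk(136,.012,z=.043); env.move_l(tip(p),o,feed=.1)
p[2]=.13; env.move_l(tip(p),o,feed=.25)
env.move_to([0.47,-0.14,.40],[180,0,0]); snap("wrist","w7"); print(readout.get_time_s())
im=cv2.imread('pics/w7.png')[20:220,130:410]
cv2.imwrite('pics/w7z.png',cv2.resize(im,None,fx=2.8,fy=2.8,interpolation=cv2.INTER_CUBIC))
E
```

```text
184.0 [ 0.2 -0.3  0.2] 16.62
178.0 [-0.1 -0.8  0.8] 16.93
172.0 [-0.  -0.3  0. ] 17.23
166.0 [-0.6 -0.2 -0.1] 17.54
160.0 [ 0.  -0.5  0.3] 17.85
154.0 [-0.7 -0.3  0.5] 18.16
148.0 [-0.  -0.5  0. ] 18.47
142.0 [ 0.8 -0.2 -0.6] 18.77
136.0 [ 0.1  0.6 -1.2] 19.08
21.1583
```

View pics/w7z.png

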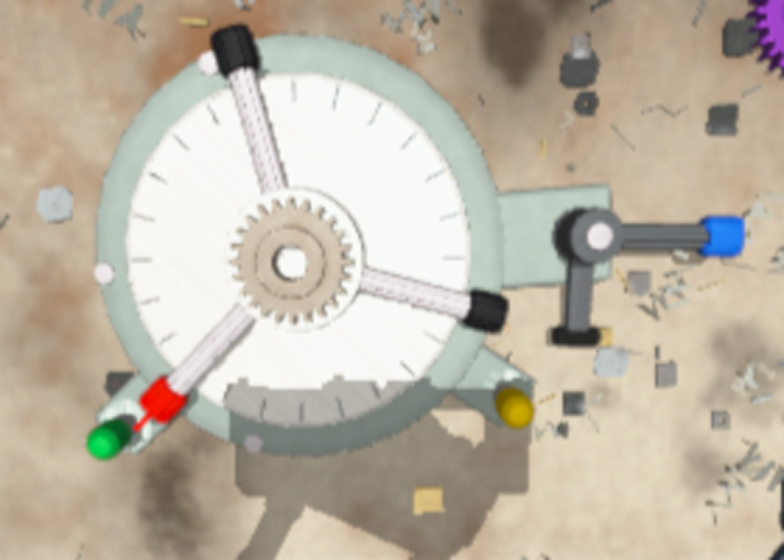

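```bash
cat >> h.py <<'E'
def meas(p,m,show=True):
    """two centre estimates; spoke angle from all three caps; green direction"""
    H=lambda P,z:tuple(int(x) for x in proj(m,[*P,z]))
    def near(P,z,fn,w=16):
        u,v=H(P,z); return fn((max(u-w,0),max(v-w,0),u+w,v+w))
    G=near([.4249,.0083],.068,lambda b:blob(p,*COL["green"],b)); Y=near([.4433,-.2215],.068,lambda b:blob(p,*COL["yel"],b))
    g=atz(m,*G[0],.066)[:2]; y=atz(m,*Y[0],.066)[:2]
    r=redb(p,(*[int(x) for x in np.array(proj(m,[*AX,.06]))-130],*[int(x) for x in np.array(proj(m,[*AX,.06]))+130]))
    R=atz(m,*r[0],.057)[:2]; th=np.degrees(np.arctan2(*(R-AX)[::-1]))
    C=[R]
    for k in (120,240):
        b=near(AX+.111*e(th+k),.057,lambda b:blob(p,*COL["black"],b)); C.append(atz(m,*b[0],.057)[:2])
    C=np.array(C); c=np.linalg.solve(2*(C[1:]-C[0]),(C[1:]**2).sum(1)-(C[0]**2).sum())
    an=[np.degrees(np.arctan2(*(C[i]-c)[::-1]))-120*i for i in range(3)]; an=[(a-th+180)%360-180+th for a in an]
    ga=np.degrees(np.arctan2(*(g-c)[::-1])); ya=np.degrees(np.arctan2(*(y-c)[::-1]))
    out=dict(c=c.round(4),rad=np.linalg.norm(C-c,axis=1).round(4),spk=np.round(an,2),mean=round(np.mean(an),2),green=round(ga,2),yel=round(ya%360,2),gr=np.linalg.norm(g-c).round(4),yr=np.linalg.norm(y-c).round(4))
    if show: print(out)
    return out
E
python3 - <<'E'
from h import *
m=imaging.camera_model("wrist")
p=cv2.imread("pics/w7.png")[:,:,::-1].copy(); meas(p,m)
p=cv2.imread("pics/w3.png")[:,:,::-1].copy(); meas(p,m)
# circle fit on the gear hole / disc not needed; enlarge for red-green line
im=cv2.imread('pics/w7.png')[100:200,150:260]; cv2.imwrite('pics/w7g.png',cv2.resize(im,None,fx=6,fy=6,interpolation=cv2.INTER_CUBIC))
E
```

```text
Traceback (most recent call last):
  File "h.py", line 42, in meas
    r=redb(p,(*[int(x) for x in np.array(proj(m,[*AX,.06]))-130],*[int(x) for x in np.array(proj(m,[*AX,.06]))+130]))
  File "h.py", line 26, in redb
    return max((b for b in (blob(p,(0,170,90),(8,255,255),box),blob(p,(172,170,90),(180,255,255),box)) if b is not None),key=lambda b:b[1][4])
ValueError: max() iterable argument is empty
```

```bash
sed -i 's|    r=redb(p,.*|    u0,v0=[int(x) for x in proj(m,[*AX,.06])]; r=redb(p,(max(u0-100,0),max(v0-100,0),u0+100,v0+100))|' h.py
python3 - <<'E'
from h import *
m=imaging.camera_model("wrist")
p=cv2.imread("pics/w7.png")[:,:,::-1].copy(); meas(p,m)
p=cv2.imread("pics/w3.png")[:,:,::-1].copy(); meas(p,m)
im=cv2.imread('pics/w7.png')[100:200,150:260]; cv2.imwrite('pics/w7g.png',cv2.resize(im,None,fx=6,fy=6,interpolation=cv2.INTER_CUBIC))
E
```

```text
{'c': array([ 0.523 , -0.0974]), 'rad': array([0.111, 0.111, 0.111]), 'spk': array([135.58, 135.81, 134.75]), 'mean': np.float64(135.38), 'green': np.float64(132.71), 'yel': np.float64(237.12), 'gr': np.float64(0.1454), 'yr': np.float64(0.1476)}
{'c': array([ 0.5225, -0.0982]), 'rad': array([0.1109, 0.1109, 0.1109]), 'spk': array([-163.37, -163.51, -164.23]), 'mean': np.float64(-163.7), 'green': np.float64(132.35), 'yel': np.float64(237.12), 'gr': np.float64(0.1455), 'yr': np.float64(0.1467)}
```

View pics/w7g.png

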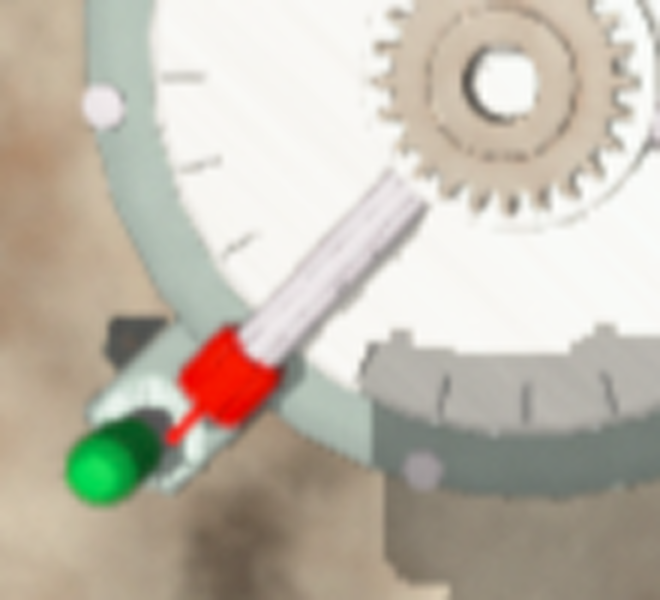

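```bash
python3 - <<'E'
from h import *
p=AX+.02*e(132.8); env.move_to([*p,.30],[180,0,132.8]); print(readout.get_time_s(),readout.get_q().round(1))
pic,d,m=snap("wrist","w8"); print(m["T"][:3,3].round(3)); np.save("m8.npy",m["T"])
meas(pic,m) if 0 else None
im=cv2.imread('pics/w8.png')[0:240,130:400]; cv2.imwrite('pics/w8z.png',cv2.resize(im,None,fx=2.5,fy=2.5,interpolation=cv2.INTER_CUBIC))
E
```

```text
23.05 [-17.9  15.1  76.2  -0.   88.7 -60.6]
[ 0.459 -0.03   0.498]
```

View pics/w8z.png

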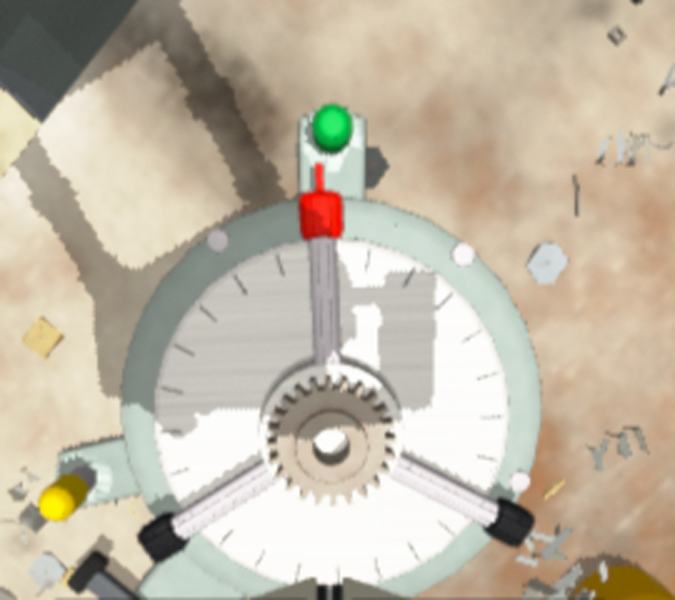

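```bash
cat >> h.py <<'E'
def look(name):
    p=AX+.02*e(132.8); env.move_to([*p,.30],[180,0,132.8]); env.hold(.15)
    return look_eval(*[x for i,x in enumerate(snap("wrist",name)) if i!=1])
def look_eval(p,m):
    g=blob(p,*COL["green"],(220,25,310,75)); r=redb(p,(200,60,330,140))
    # black caps
    th=np.degrees(np.arctan2(*(atz(m,*r[0],.056)[:2]-AX)[::-1])); C=[atz(m,*r[0],.056)[:2]]
    for k in (120,240):
        u,v=[int(x) for x in proj(m,[*(AX+.111*e(th+k)),.056])]
        b=blob(p,*COL["black"],(u-20,v-20,u+20,min(v+20,228))); C.append(atz(m,*b[0],.056)[:2])
    C=np.array(C); c=np.linalg.solve(2*(C[1:]-C[0]),(C[1:]**2).sum(1)-(C[0]**2).sum())
    G=atz(m,*g[0],.066)[:2]
    # gear hole
    u,v=[int(x) for x in proj(m,[*AX,.088])]
    pa=p[v-9:v+10,u-9:u+10].min(2); M=(pa>225).astype(np.uint8); n,l,s,cc=cv2.connectedComponentsWithStats(M); i=1+np.argmax(s[1:,4]); hole=cc[i]+[u-9,v-9]
    hw=atz(m,*hole,.07)[:2]
    a=lambda P,o:np.degrees(np.arctan2(*(P-o)[::-1]))
    print("pix g",g[0].round(1),"r",r[0].round(1),r[1],"hole",hole.round(1)); print("caps c",c.round(4),"hole",hw.round(4),"G",G.round(4),"R",C[0].round(4))
    for nm,o in (("caps",c),("hole",hw),("AX",AX)):
        print(nm,"spoke",[round((a(C[i],o)-120*i-th+180)%360-180+th,2) for i in range(3)],"green",round(a(G,o),2),"gr",np.linalg.norm(G-o).round(4))
    print("t",readout.get_time_s())
E
python3 - <<'E'
from h import *
m=imaging.camera_model("wrist"); p=cv2.imread("pics/w8.png")[:,:,::-1].copy(); look_eval(p,m)
E
```

```text
pix g [262.3  50.8] r [257.9  84.1] [250  66  17  29 317] hole [261.4 175.6]
caps c [ 0.5227 -0.0973] hole [ 0.5232 -0.0991] G [0.4224 0.0115] R [ 0.4435 -0.0193]
caps spoke [np.float64(135.42), np.float64(135.32), np.float64(135.29)] green 132.67 gr 0.148
hole spoke [np.float64(134.98), np.float64(134.82), np.float64(136.23)] green 132.37 gr 0.1496
AX spoke [np.float64(135.03), np.float64(134.99), np.float64(136.01)] green 132.4 gr 0.1492
t 23.1
```

The spoke is at about 135.3° and green is at about 132.6°. The finger commanded to 136° left the spoke at 135.3°, so I'll command 133.3°.

```bash
python3 - <<'E'
from h import *
p,o=spk(136,.012,z=.10); env.move_to(tip(p),o)
p,o=spk(136,.012,z=.043); env.move_l(tip(p),o,feed=.1,until_force=8)
p,o=spk(136,.002,z=.043); env.move_l(tip(p),o,feed=.06)
p,o=spk(133.3,z=.043); env.move_l(tip(p),o,feed=.03)
p,o=spk(133.3,.012,z=.043); env.move_l(tip(p),o,feed=.1)
p[2]=.10; env.move_l(tip(p),o,feed=.25)
look("w9")
im=cv2.imread('pics/w9.png')[0:240,130:400]; cv2.imwrite('pics/w9z.png',cv2.resize(im,None,fx=2.5,fy=2.5,interpolation=cv2.INTER_CUBIC))
E
```

```text
pix g [262.6  51.1] r [262.3  84.8] [254  66  17  30 309] hole [261.7 176.3]
caps c [ 0.5228 -0.0974] hole [ 0.5233 -0.099 ] G [0.4223 0.0116] R [ 0.4474 -0.0159]
caps spoke [np.float64(132.79), np.float64(132.63), np.float64(132.78)] green 132.68 gr 0.1483
hole spoke [np.float64(132.44), np.float64(132.13), np.float64(133.63)] green 132.41 gr 0.1498
AX spoke [np.float64(132.42), np.float64(132.32), np.float64(133.46)] green 132.4 gr 0.1494
t 28.05
```

View pics/w9z.png

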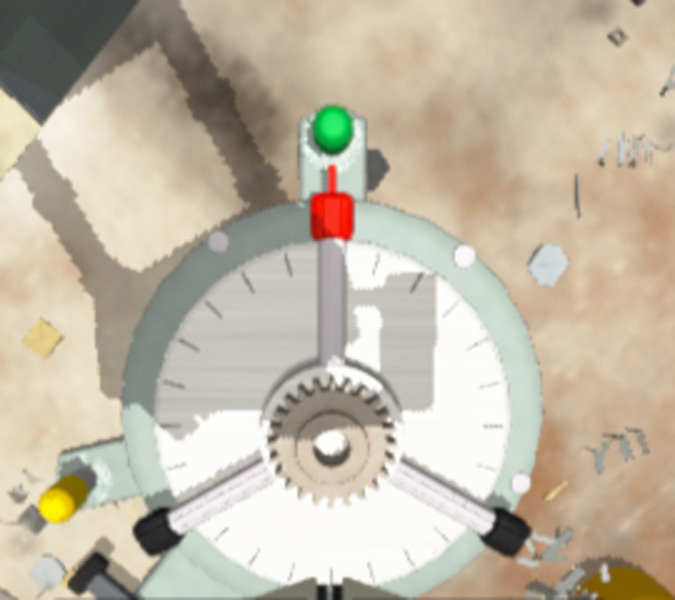

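The spoke matches the green direction within about 0.2°, with green at column 332, the red cap at 332 and the hole at 331 in the zoomed view. Next I'll check the vise clearance near the lever and plan the lever arc.

```bash
cat >> h.py <<'E'
PV=np.array([.5365,-.2625])
def lev(phi,gap=0,r=.068,z=.044,h=.0095):
    q=PV+r*e(phi)+(.011+h+gap)*e(phi+90); return [q[0],q[1],z-TOFF],[180,0,phi-90]
E
python3 - <<'E'
from h import *
np.set_printoptions(precision=3,suppress=True)
p,d,m=snap("side","d9"); f=192/np.tan(np.radians(m["fov_y"]/2))
v,u=np.mgrid[0:384,0:512]; c=np.stack([(u-m["cx"])/f,-(v-m["cy"])/f,-np.ones_like(u)],-1)*d[...,None]
W=c@m["T"][:3,:3].T+m["T"][:3,3]
s=(W[...,0]>.30)&(W[...,0]<.65)&(W[...,1]<-.30)&(W[...,1]>-.6)&(W[...,2]>.03)&(W[...,2]<.3)&(d>0)
w=W[s]; 
for y0 in np.arange(-.6,-.3,.03):
    k=w[(w[:,1]>=y0)&(w[:,1]<y0+.03)]
    if len(k)>3: print(round(y0,2),len(k),k.min(0),k.max(0))
for phi in (270,240,210,184.8): print(phi,planner.solve_ik(*lev(phi)))
print(planner.solve_ik([*lev(270)[0][:2],.15],[180,0,180]))
E
```

```text
-0.57 11 [ 0.627 -0.563  0.054] [ 0.649 -0.541  0.059]
-0.54 48 [ 0.304 -0.538  0.03 ] [ 0.648 -0.51   0.164]
-0.51 116 [ 0.303 -0.51   0.031] [ 0.649 -0.48   0.164]
-0.48 193 [ 0.304 -0.48   0.033] [ 0.47  -0.45   0.164]
-0.45 891 [ 0.3  -0.45  0.03] [ 0.471 -0.42   0.164]
-0.42 61 [ 0.303 -0.42   0.032] [ 0.407 -0.413  0.161]
-0.36 6 [ 0.529 -0.341  0.055] [ 0.548 -0.332  0.062]
-0.33 21 [ 0.529 -0.328  0.047] [ 0.548 -0.3    0.063]
270 [ -37.458   42.446   78.533    0.      59.022 -127.458]
240 [-39.629  39.742  84.284   0.     55.974 -99.629]
210 [-40.353  36.659  90.802   0.     52.539 -70.353]
184.8 [-39.485  34.359  95.635   0.     50.006 -44.285]
[ -37.458   34.304   69.363    0.      76.334 -127.458]
```

```bash
python3 - <<'E'
from h import *
p,o=lev(270,.014,z=.12); env.move_to(p,o); print(readout.get_time_s())
p,o=lev(270,.014); print(env.move_l(p,o,feed=.09,until_force=6),readout.get_time_s(),F())
hit=False
for phi in list(np.linspace(270,192,14)):
    p,o=lev(phi); hit=env.move_l(p,o,feed=.06,until_force=15)
    if hit: print("hit",phi); break
print(F(),readout.get_time_s())
snap("wrist","w10")
E
```

```text
29.3667
False 30.3583 [-1.  -0.9  0.2]
[-0.7 -0.2 -0. ] 34.3167
```

View pics/w10.png

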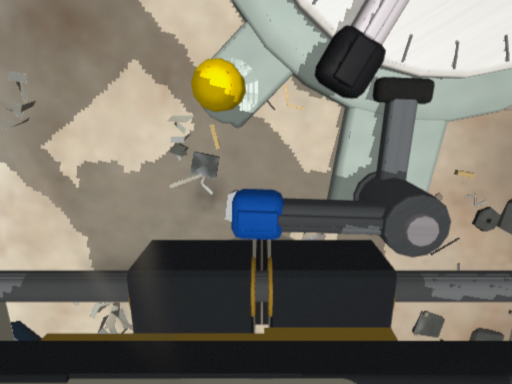

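The lever is following the finger, with the blue cap at (257,213) and the shoe at (403,90) near the disc. Now the last few degrees, up to a force rise at the stop.

```bash
python3 - <<'E'
from h import *
for phi in np.arange(189,177.9,-1.5):
    p,o=lev(phi); hit=env.move_l(p,[180,0,max(phi,184.8)-90],feed=.03,until_force=10)
    print(phi,hit,F(),readout.get_ee_pos().round(4))
    if hit or np.linalg.norm(F())>9: break
snap("wrist","w11")
p=np.array(readout.get_ee_pos()); b=.02*e(184.8+90); q=[p[0]+b[0],p[1]+b[1],p[2]]
env.move_l(q,feed=.1); q[2]=.10; env.move_l(q,feed=.25)
print(readout.get_time_s())
env.move_to([0.47,-0.14,.40],[180,0,0]); env.hold(.1)
pic,d,m=snap("wrist","w12"); meas(pic,m); print(readout.get_time_s())
im=pic[20:220,130:410,::-1]; cv2.imwrite('pics/w12z.png',cv2.resize(im,None,fx=2.8,fy=2.8,interpolation=cv2.INTER_CUBIC))
b=blob(pic,*COL["blue"],(300,90,400,180)); B=atz(m,*b[0],.06)[:2]; print(B,np.degrees(np.arctan2(*(B-PV)[::-1]))%360,np.linalg.norm(B-PV))
E
```

```text
189.0 False [-0.1 -0.2 -0.3] [ 0.4727 -0.2935  0.005 ]
187.5 False [ 0.4 -1.4 -0.7] [ 0.4719 -0.2919  0.005 ]
186.0 False [ 1.1 -1.8 -1.2] [ 0.4711 -0.29    0.005 ]
184.5 False [ 1.3 -6.5 -3.5] [ 0.4709 -0.2898  0.0051]
183.0 False [  2.6 -12.8  -7.9] [ 0.471  -0.2898  0.0052]
36.6083
{'c': array([ 0.5232, -0.0972]), 'rad': array([0.1111, 0.1111, 0.1111]), 'spk': array([132.9 , 133.06, 132.  ]), 'mean': np.float64(132.65), 'green': np.float64(132.79), 'yel': np.float64(237.2), 'gr': np.float64(0.145), 'yr': np.float64(0.148)}
38.4417
[ 0.46722119 -0.26633713] 183.17018863882004 0.06938499484450909
```

View pics/w12z.png

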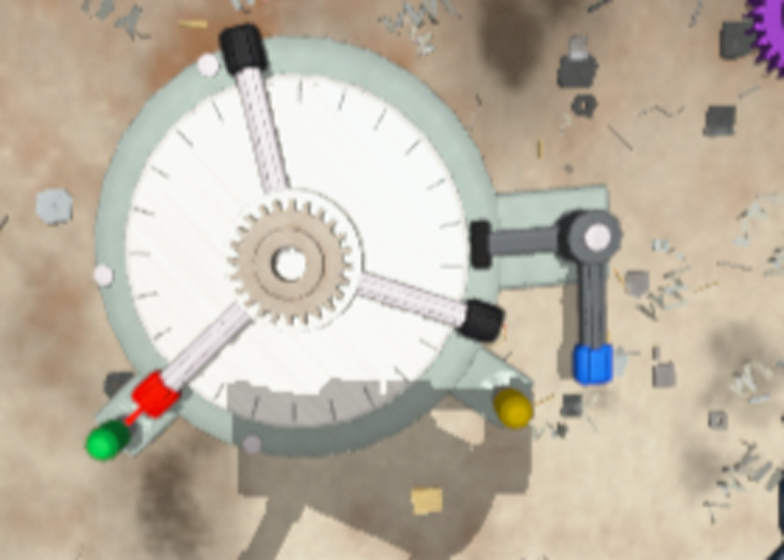

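View pics/w11.png

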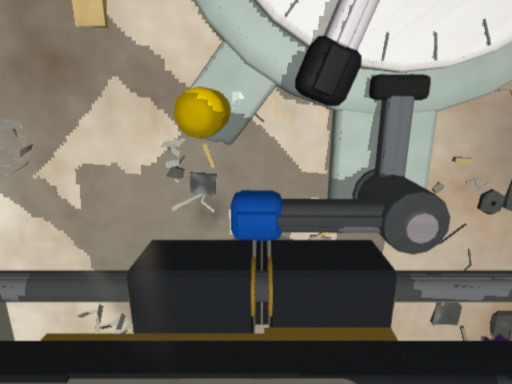

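The force rose to a wall at about 185° and the shoe lies against the disc. I'll take a final accurate look and a bystander check, then hand in.

```bash
python3 - <<'E'
from h import *
look("w13"); p,d,m=snap("scene","s13")
q=cv2.imread("pics/s3.png")[:,:,::-1]
for n,b in dict(bottle=(195,135,235,210),nut=(215,283,240,307),chuck=(150,270,185,312)).items():
    print(n,np.abs(p[b[1]:b[3],b[0]:b[2]].astype(int)-q[b[1]:b[3],b[0]:b[2]]).mean())
E
```

```text
pix g [262.4  50.7] r [262.   83.8] [254  66  17  29 321] hole [261.4 175.7]
caps c [ 0.5226 -0.0971] hole [ 0.5234 -0.0992] G [0.4224 0.0115] R [ 0.447  -0.0156]
caps spoke [np.float64(132.86), np.float64(132.83), np.float64(132.6)] green 132.7 gr 0.1478
hole spoke [np.float64(132.42), np.float64(132.12), np.float64(133.75)] green 132.37 gr 0.1498
AX spoke [np.float64(132.46), np.float64(132.39), np.float64(133.44)] green 132.4 gr 0.1492
t 40.5333
bottle 0.5117777777777778
nut 0.3988888888888889
chuck 0.42131519274376417
```

View pics/w13.png

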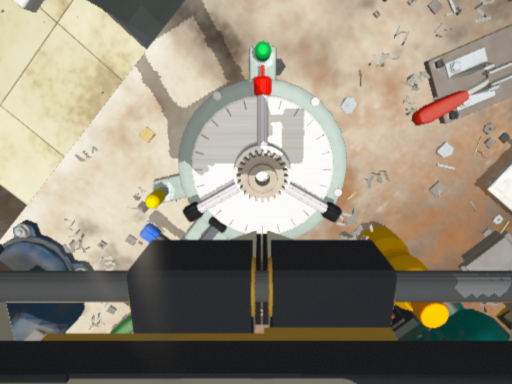

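View pics/s13.png

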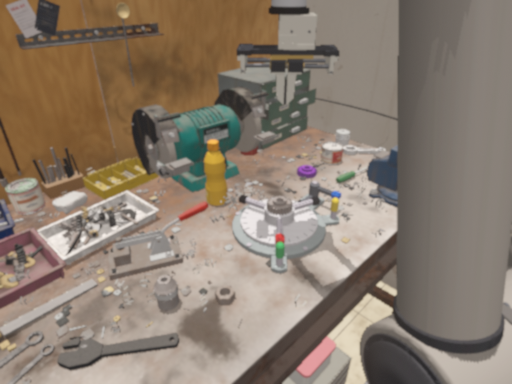

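The red spoke (262,84), green cap (262,51) and gear hole (261,176) lie on one line. The bottle, nut and chuck are unchanged, and the arm is clear of everything.

```bash
python3 -c "
from h import *
job.sign_off(); print(readout.get_time_s())"
```

```text
the job is handed in; nothing more can be done
the job is handed in; nothing more can be done
```

The job is done and handed in at about 40.5 s of the 61 s allowed. The red-capped spoke points at the green post, and the brake lever is at its stop with the shoe against the disc.

- **Spoke:** I pushed on the red-capped spoke with the closed fingertips until it lined up with the green post, in two pushes with a look in between. The last look, taken after the lever was set, put the spoke at 132.8° and green at 132.7°. Using the gear hole as the centre instead, two of the three spokes gave the same agreement within 0.3°. The third was 1.4° off, which I put down to error in that centre estimate.
- **Lever:** I pushed it by its counterclockwise-facing flank until it stopped moving and the force reached about 15 N. The camera put the lever at 183° against an expected stop of about 185°, a difference I take as measurement error.
- **Gear and bystanders:** The gear still looks centred on the table. The bottle, nut and chuck look the same as in an earlier picture taken before the spoke was moved.

**Finger length:** the fingers end about 39 mm short of the reported TCP, as seen by both the wrist and side cameras. Because of that, my first sweep passed above the spoke and touched nothing. I corrected the heights and repeated it.

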